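Slacken the left-hand gas nut

TASK

Two brass gas outlets stand on the bench, each closed by a hexagon nut. Slacken the fuel-gas nut, the one with the groove cut round its hexagon: that groove means a left-hand thread, so unscrew it by turning it clockwise (seen from above), never the other way, until the line engraved on its top meets the line engraved on the collar beneath it, then let go. Leave the other, plain nut as it is.

Things in the scene. Friction and masses are not known exactly. Their poses are not given: they have to be found in the camera images.
- grooved_nut_grip (a point): Grip point of the fuel-gas nut, on its vertical axis, 76 mm above the bench. Brass hexagon, 38 mm across flats, 44 across corners, from 51 to 90 mm above the bench; an 8 mm dark groove runs round it at 69 to 77 mm, and a 16 mm ring is engraved in its top. Frame turns with the nut: z up; a dark index line runs on its top along -x out to a corner; flats face 30, 90, 150 deg from x.
- free_line (a point): Middle of the dark radial line, 4 x 12 mm, engraved on the fixed round collar (72 mm diameter, top 50 mm above the bench) under the grooved nut, 29.5 mm from the nut's axis. The nut is slack when its index line points at this line. Collar and brass body stand on an 84 mm square steel foot plate bolted to the bench, with a short pipe stub at the back (about +x).
- grooved_nut (a joint): Turn of the grooved nut in rad, growing clockwise seen from above, which unscrews it (left-hand thread); its index line meets the collar's line at 1.2. It starts nearly tight, at 0.1 to 0.4; a stop lies at -0.25, on the tightening side. It turns against a steady friction of 0.15 N m, stays where it is left and does not rise.
- plain_nut (a joint): Turn in rad, growing clockwise seen from above, of the other outlet's nut: the same hexagon on the same body, but with neither groove nor ring (right-hand thread). It starts within 0.1 of 0 and is to be left alone. The outlets stand side by side, either one on the left, their nuts' axes at least 120 mm apart.
Things that resemble listed ones, but are neither listed nor needed, are in the scene too. Leave any blue look-alike of the part that bears grooved_nut_grip alone.

How it is judged:
By the outcome, as a careful person would: the job done as asked, in the order asked, and still so for the second after the job is handed in, with the robot touching nothing.
It also fails if it takes over 32 s, if anything falls off the work surface, if the arm or the gripper's body presses on something with over 40 N, if the wrist force passes 120 N, or if a joint passes its speed limit or range.

ROBOT

A 6-joint arm with a two-finger parallel gripper is mounted at the origin on a cart in front of the work surface, level with it; the furniture and walls round the work are solid. World frame = base frame: x ahead of the robot, y to its left, z up, the work surface at z = 0. Lengths are in m, angles in rad, forces in N, time in s.
With the tool pointing down it reaches from about 0.275 to 0.725 m from the base axis. Payload 15.9 kg.
Tool frame: the origin (TCP) lies on the centre line of the jaws, within the pads' length; the fingertips stand arm.tips_ahead ahead of it and the grasp point (between the pads) lies 3 mm ahead of it (arm.tips_ahead is the distance from the TCP to the fingertips, in m); z points along the fingers, y is the line along which they close (so a half turn about z gives the same grasp; the last joint's range is limited). The gripper opens to 85 mm and grips with 20 to 120 N. Pads are 22 mm wide; open, the fingers measure 114 mm over their backs; the gripper's body (76 mm by 85 mm) begins 54 mm behind the grasp point. The pads swing forward as they close: fully open they stand 13 mm farther back than shut.
Start: joints at [0, 0.213, -0.034, 1.323, 0, 1.571], TCP at [0.5, -0, 0.253] pointing down, gripper open.
Joint ranges: [-2.98, 2.98], [-0.74, 1.72], [-1.14, 1.35], [-2.1, 2.04], [-1.57, 1.44], [-3.14, 3.14]. Speed limits (rad/s): [1.89, 1.89, 2.39, 2.57, 3.14, 3.14].

INTERFACE

Orientations are given as a rotation vector (axis times angle).
In Python, from rig import arm, effector, solver, optics, silhouettes, tip_of, status gives the robot as it stands. Calls block until the motion is done:
- arm.reach(position, orientation): joint-space move of the TCP to a pose.
- arm.line_to(position, v=0.15, rot=None, contact_N=None): straight line of the TCP; rot=None keeps the orientation; v is the mean speed in m/s. With contact_N (N) it stops when the force on the tool has changed by that much, and returns True; else False.
- arm.move_joints(angles): joint-space move.
- effector.gripper_open() and effector.close_gripper(grasp_force=None): open the fingers fully, or close them until they stop; grasp_force is the grip in N (None keeps the last).
- arm.dwell(seconds).
- solver.solve_ik(position, orientation): joint angles nearest the present ones, or None.
- optics.camera(name): name is "scene" or "side" or "wrist"; returns the picture (420x560x3 uint8, blue, green, red); there is no depth.
- optics.calibration(name): a dict with "fovy" (degrees; the focal length in pixels is half the picture's height over the tangent of half this angle, whatever the lens; pixels are square), "cx", "cy" (the principal point, pixels), "eye" and "attitude" of the camera in the world. Camera axes: x right, y down, z forward; pixel columns grow to the right and rows downward; lengths in m; the calibration is good to about 2 mm. A picture is of the moment at which its call begins: read the wrist's pose just before it. calibration takes no time and is no camera call; for the wrist camera it gives the pose at the moment of the call.
A pose or a line that the arm cannot do raises arm.Unreachable and nothing moves.
- arm.job_done(): hands the job in; it is judged then, once.
Trained networks look in the newest picture that a camera, given by its name, has taken for a name from the list of things; names that differ only in an ending like _2 or _b are one class to them, and where a whole thing is asked for, a point or a joint stands for the part that bears it (a point fixed in the world has none). Each returns a list of dicts, best first, with "p" (0 to 1); they miss things now and then, are a little off and sometimes report something else, mostly with a low value. They report only what shows in the picture. A call takes as long as a camera call. They do not tell look-alikes from the thing itself.
- silhouettes(label, camera): "region" (420x560 bool, what is visible of it) and "bbox" ([left, top, right, bottom] in pixels, round what is visible of it).
- tip_of(label, camera): "position" ([column, row] in pixels: a listed point, or the origin of a listed thing).
Readings, each from a call of its own:
- status.read_clock(): time.
- status.read_joint_positions(): joint angles.
- status.read_joint_velocities(): joint speeds.
- status.read_effort(): joint torques, N m.
- status.read_ee_pos(): TCP position.
- status.read_ee_rot(): TCP orientation.
- status.read_wrist_force(): force on the tool from outside, world axes, zero at the start.
- status.read_wrist_torque(): the same for the moment, N m.
- status.read_gripper_width(): finger opening in m.
- status.read_finger_force(): force on a finger pad.
Only numpy, scipy, OpenCV 4.12 (cv2) and the standard library are available. Lean on these libraries where they do the work, as an engineer would, in place of code of your own. Each camera call takes 0.05 s, during which the arm holds its last target. There are 200 camera calls.

## Working session

There is one attempt and no reset: what is moved stays moved. The work goes in short steps, each a Python script; the robot and the scene stay as the last script left them, time stands still between calls to the robot, and variables do not carry over. Pictures are saved under pics/ and viewed, at most 10 in all, crops included, and the job is handed in when it is done.

```bash
mkdir -p pics; ls
python3 - <<'E'
from rig import arm, effector, solver, optics, silhouettes, tip_of, status
import cv2, numpy as np
a=optics.camera("scene"); 
for l in ("grooved_nut_grip","free_line"):
    print(l,[(d["p"],np.round(d["position"],1)) for d in tip_of(l,"scene")])
b=optics.camera("wrist"); 
for l in ("grooved_nut_grip","free_line"):
    print(l,[(d["p"],np.round(d["position"],1)) for d in tip_of(l,"wrist")])
cv2.imwrite("pics/a.png",a);cv2.imwrite("pics/b.png",b)
print(optics.calibration("scene"),optics.calibration("wrist"),arm.tips_ahead,status.read_clock(),status.read_ee_rot())
E
```

```text
pics
grooved_nut_grip [(0.74, array([189.9, 280.8])), (0.7, array([305.2, 243.3])), (0.5, array([349. , 150.5])), (0.49, array([285.9, 207.6]))]
free_line [(0.92, array([183.3, 294.2])), (0.61, array([295.8, 254.9])), (0.6, array([339.6, 158.4]))]
grooved_nut_grip [(0.58, array([217.7, 352.6]))]
free_line [(0.56, array([225.6, 315.8]))]
{'fovy': 42.178871402347845, 'cx': 287.10938783957215, 'cy': 209.27026718479934, 'eye': array([-0.13027605,  1.39636373,  1.10929575]), 'attitude': array([-0.64320495,  2.58620301, -1.24909792])} {'fovy': 60.825704963469924, 'cx': 279.6489956396999, 'cy': 212.56582693779345, 'eye': array([0.49970661, 0.07163416, 0.37402087]), 'attitude': array([ 2.85442496e+00, -1.67644294e-03,  4.88794127e-04])} 0.022 0.3 [-2.22124882e+00 -2.22127580e+00  3.95547602e-04]
```

View pics/a.png

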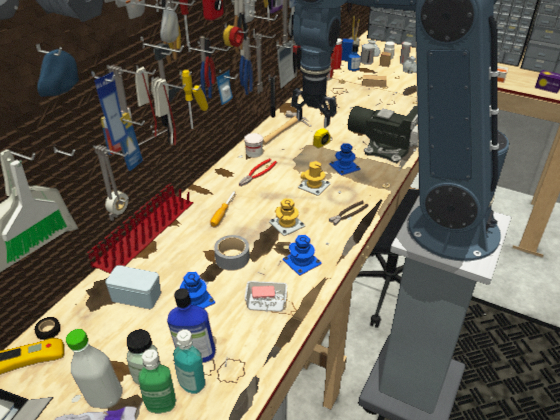

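View pics/b.png

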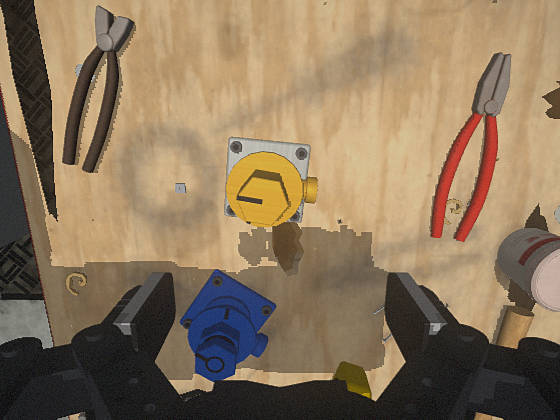

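The scene shows two brass outlets, at (314,175) and (287,212), plus blue look-alikes at (345,155), (301,250) and (192,290). The wrist view shows the brass one at (265,190) with no ring on top, so it looks like the plain one. The other, at scene (287,212), should be the grooved one; I'll go above it and check.

```bash
cat > h.py <<'E'
from rig import arm, effector, solver, optics, silhouettes, tip_of, status
import cv2, numpy as np
from scipy.spatial.transform import Rotation as R
def project_to(c,px,z):
    f=210/np.tan(np.radians(c["fovy"])/2)
    d=R.from_rotvec(c["attitude"]).apply([(px[0]-c["cx"])/f,(px[1]-c["cy"])/f,1])
    return c["eye"]+d*(z-c["eye"][2])/d[2]
def pix(c,p):
    f=210/np.tan(np.radians(c["fovy"])/2)
    q=R.from_rotvec(c["attitude"]).inv().apply(np.asarray(p)-c["eye"]); return q[:2]/q[2]*f+[c["cx"],c["cy"]]
def down(yaw): # jaw (y) axis direction in world = yaw
    y=np.array([np.cos(yaw),np.sin(yaw),0]);z=np.array([0,0,-1.]);x=np.cross(y,z)
    return R.from_matrix(np.c_[x,y,z]).as_rotvec()
E
python3 - <<'E'
from h import *
c=optics.calibration("scene")
for p in ((286,207.6),(314,168)): print(project_to(c,p,.076))
g=project_to(c,(286,207.6),.076)
r=status.read_ee_rot(); print(R.from_rotvec(r).as_matrix().round(2))
# put nut near picture centre: keep attitude; camera is 72 mm to +y of tcp, tilted toward -y? 
k=optics.calibration("wrist"); ctr=project_to(k,(k["cx"],k["cy"]),.08); print("axis hit",ctr)
p=np.array([.5,0,.253])+np.r_[(g-ctr)[:2],0]; print(p)
arm.reach(p,r)
k=optics.calibration("wrist"); b=optics.camera("wrist"); cv2.imwrite("pics/c.png",b); print(k, status.read_clock())
for l in ("grooved_nut_grip","free_line"):
    print(l,[(d["p"],np.round(d["position"],1),project_to(k,d["position"],.076 if l[0]=='g' else .05)) for d in tip_of(l,"wrist")])
E
```

```text
[0.4677465  0.23851776 0.076     ]
[0.48466603 0.00387355 0.076     ]
[[-0.  1. -0.]
 [ 1.  0.  0.]
 [ 0. -0. -1.]]
axis hit [ 0.49975846 -0.01519915  0.08      ]
[0.46798804 0.25371691 0.253     ]
{'fovy': 60.825704963469924, 'cx': 279.6489956396999, 'cy': 212.56582693779345, 'eye': array([0.46813119, 0.32452275, 0.37387099]), 'attitude': array([ 2.85408049e+00, -2.39142003e-03,  5.62955336e-04])} 1.35
grooved_nut_grip [(0.85, array([136.3,  64. ]), array([0.35754176, 0.35641233, 0.076     ])), (0.7, array([284.7, 227. ]), array([0.472595  , 0.22320616, 0.076     ]))]
free_line [(0.77, array([143.7,  34.8]), array([0.35654763, 0.38150015, 0.05      ])), (0.66, array([287.2, 186.5]), array([0.47519949, 0.25385998, 0.05      ]))]
```

View pics/c.png

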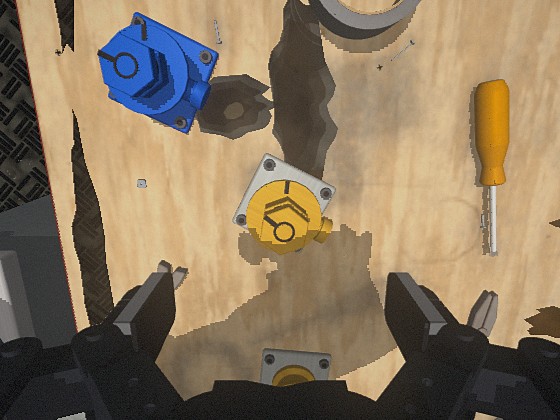

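Run:
```python
import cv2
b=cv2.imread("pics/c.png")[145:265,220:350]
cv2.imwrite("pics/d.png",cv2.resize(b,None,fx=5,fy=5,interpolation=cv2.INTER_CUBIC))
```

```text
(no output)
```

View pics/d.png

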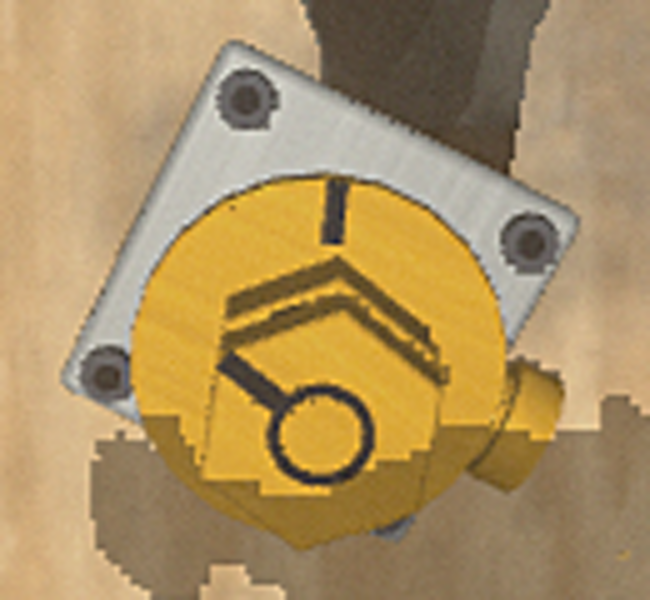

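The outlet at wrist (284,232) has the ring, the groove and the collar line at (287,187), so it is the fuel-gas nut. The plain one is at (293,375) and the blue look-alike at (150,70). The index runs from the ring to the corner at (265.6,217.4).

Run:
```python
from h import *
k=optics.calibration("wrist")
n=project_to(k,(284.2,231.7),.09); i=project_to(k,(265.6,217.4),.09); l=project_to(k,(287,187.2),.05)
ang=lambda v:np.arctan2(v[1],v[0])
ai,al=ang(i-n),ang(l-n); print(n,np.linalg.norm((i-n)[:2]),np.linalg.norm((l-n)[:2]),np.degrees([ai,al]),"delta cw",ai-al)
for m in range(-3,4):
    y=ai+np.radians(30+60*m)
    for z in (.14,.073):
        q=solver.solve_ik([n[0],n[1],z],down(y)); q2=solver.solve_ik([n[0],n[1],z],down(y-(ai-al)))
        print(round(np.degrees(y)),z,None if q is None else q.round(2),None if q2 is None else q2.round(2))
```

```text
[0.47216019 0.22344    0.09      ] 0.019971835378386312 0.0295761133937633 [140.74116862  84.01153538] delta cw 0.9901188836509045
-9 0.14 [ 0.44  0.31 -0.2   1.06 -0.    2.17] [ 0.44  0.31 -0.2   1.06  0.   -3.12]
-9 0.073 [ 0.44  0.36 -0.3   0.9  -0.    2.17] [ 0.44  0.36 -0.3   0.9   0.   -3.12]
51 0.14 [ 0.44  0.31 -0.2   1.06 -0.    1.13] [ 0.44  0.31 -0.2   1.06  0.    2.12]
51 0.073 [ 0.44  0.36 -0.3   0.9  -0.    1.13] [ 0.44  0.36 -0.3   0.9   0.    2.12]
111 0.14 [ 0.44  0.31 -0.2   1.06  0.    0.08] [ 0.44  0.31 -0.2   1.06  0.    1.07]
111 0.073 [ 0.44  0.36 -0.3   0.9   0.    0.08] [ 0.44  0.36 -0.3   0.9   0.    1.07]
171 0.14 [ 0.44  0.31 -0.2   1.06 -0.   -0.97] [ 0.44  0.31 -0.2   1.06  0.    0.02]
171 0.073 [ 0.44  0.36 -0.3   0.9  -0.   -0.97] [ 0.44  0.36 -0.3   0.9   0.    0.02]
231 0.14 [ 0.44  0.31 -0.2   1.06  0.   -2.01] [ 0.44  0.31 -0.2   1.06  0.   -1.02]
231 0.073 [ 0.44  0.36 -0.3   0.9   0.   -2.01] [ 0.44  0.36 -0.3   0.9   0.   -1.02]
291 0.14 [ 0.44  0.31 -0.2   1.06 -0.   -3.06] [ 0.44  0.31 -0.2   1.06  0.   -2.07]
291 0.073 [ 0.44  0.36 -0.3   0.9  -0.   -3.06] [ 0.44  0.36 -0.3   0.9   0.   -2.07]
351 0.14 [ 0.44  0.31 -0.2   1.06  0.    2.17] [ 0.44  0.31 -0.2   1.06  0.   -3.12]
351 0.073 [ 0.44  0.36 -0.3   0.9   0.    2.17] [ 0.44  0.36 -0.3   0.9   0.   -3.12]
```

Run:
```python
from h import *
n=np.array([.4722,.2234]); y=np.radians(50.74-2)
arm.reach([*n,.17],down(y))
print(arm.line_to([*n,.073],v=.08,contact_N=15))
f0=status.read_wrist_force()
effector.close_gripper(grasp_force=40); arm.dwell(.2)
print(status.read_gripper_width(),status.read_finger_force(),f0,status.read_wrist_force(),status.read_wrist_torque(),status.read_ee_pos(),R.from_rotvec(status.read_ee_rot()).as_matrix()[:2,1],status.read_joint_positions().round(3) ,status.read_clock())
```

```text
False
0.037632512987301324 39.97021987102926 [0.65740365 0.08364746 0.38955506] [0.64630904 2.62058509 5.82334936] [ 0.40437761 -0.01953968  0.02922911] [0.47252828 0.22371894 0.07334934] [0.65938544 0.75180442] [ 0.442  0.363 -0.304  0.903  0.     1.162] 4.3833
```

Run:
```python
from h import *
q=status.read_joint_positions(); 
for s in np.linspace(0,.925,5)[1:]:
    t=q.copy(); t[5]+=s; arm.move_joints(t)
    print(status.read_wrist_force().round(1),status.read_wrist_torque().round(2),round(status.read_gripper_width(),4))
effector.gripper_open()
p=status.read_ee_pos(); arm.line_to([p[0],p[1],.17],v=.12)
k=optics.calibration("wrist"); b=optics.camera("wrist"); np.save("k.npy",k,allow_pickle=True); print(p,status.read_clock())
c=pix(k,[*p[:2],.08]).round().astype(int); print(c)
x0,y0=max(c[0]-80,0),max(c[1]-80,0); cr=b[y0:y0+150,x0:x0+160]; print(x0,y0)
cv2.imwrite("pics/e0.png",b); cv2.imwrite("pics/e.png",cv2.resize(cr,None,fx=4,fy=4,interpolation=cv2.INTER_CUBIC))
```

```text
[-2.6 -0.5  4.6] [-0.21  0.37 -0.17] 0.0374
[-4.3 -2.5  6.6] [-0.49  0.7  -0.16] 0.0379
[-4.8 -3.4  9.8] [-0.57  1.   -0.16] 0.0376
[-7.7 -3.9 11. ] [-0.57  1.32 -0.15] 0.0376
[0.4725666  0.22372015 0.07330989] 7.2583
[280 227]
200 147
```

View pics/e.png

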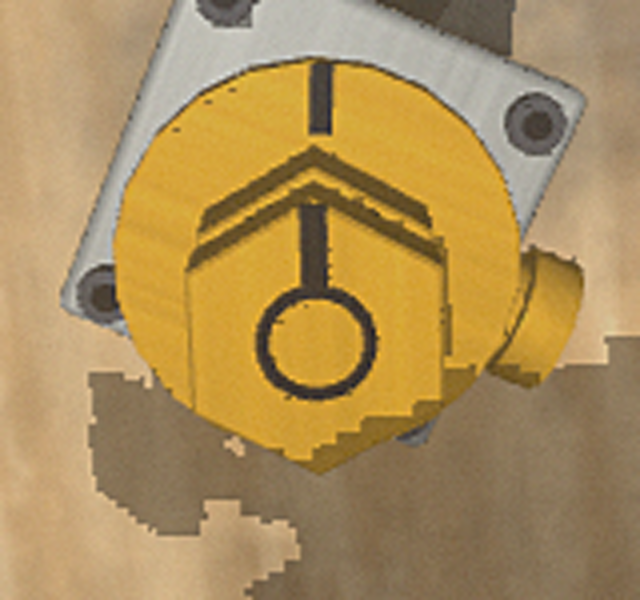

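The index line (tip at crop (313,207)) is nearly in line with the collar line (crop (321,97)), about 2° short as planned. I'll quantify the rest and finish the turn.

Run:
```python
from h import *
k=np.load("k.npy",allow_pickle=True).item()
g=cv2.cvtColor(cv2.imread("pics/e0.png"),cv2.COLOR_BGR2GRAY).astype(float)
def mid(y,x0,x1):  # weighted dark centre on a row
    w=np.clip(100-g[y,x0:x1],0,None); return (w*np.arange(x0,x1)).sum()/w.sum()
ii=np.array([[mid(y,270,288),y] for y in range(201,216)]); ll=np.array([[mid(y,272,289),y] for y in range(165,178)])
P=lambda a,z:np.array([project_to(k,p,z)[:2] for p in a])
I,L=P(ii,.09),P(ll,.05)
c=project_to(k,(200+317/4-.4,147+343/4-.4),.09)[:2]; print("c",c)
fit=lambda A:np.degrees(np.arctan(np.polyfit(A[:,1],A[:,0],1)[0]))
a=lambda v:np.degrees(np.arctan2(v[1],v[0]))
print("slopes: index",90-fit(I),"line",90-fit(L)); print("radial: index",a(I[:5].mean(0)-c),"line",a(L.mean(0)-c), np.linalg.norm(L.mean(0)-c))
```

```text
c [0.47165611 0.22390092]
slopes: index 87.4237040281086 line 85.80392622743508
radial: index 87.38289870701202 line 84.08511957536389 0.029766192683062433
```

Run:
```python
from h import *
n=[.472,.2237]
arm.reach([*n,.17],down(np.radians(-3.5))); print(arm.line_to([*n,.073],v=.08,contact_N=15))
effector.close_gripper(grasp_force=40)
q=status.read_joint_positions(); q[5]+=np.radians(2.7); arm.move_joints(q); arm.dwell(.2)
effector.gripper_open(); arm.line_to([*n,.17],v=.12)
k=optics.calibration("wrist"); b=optics.camera("wrist"); print(status.read_clock())
c=pix(k,[*n,.08]).round().astype(int); x0,y0=c[0]-80,c[1]-80; print(x0,y0)
cv2.imwrite("pics/f0.png",b); cv2.imwrite("pics/f.png",cv2.resize(b[y0:y0+150,x0:x0+160],None,fx=4,fy=4,interpolation=cv2.INTER_CUBIC))
g=cv2.cvtColor(b,cv2.COLOR_BGR2GRAY).astype(float)
def mid(y,x0,x1):
    w=np.clip(100-g[y,x0:x1],0,None); return (w*np.arange(x0,x1)).sum()/w.sum()
t=pix(k,[*n,.09]); ym=int(round(t[1]))
P=lambda a,z:np.array([project_to(k,p,z)[:2] for p in a])
xc=int(t[0]); 
I=P([[mid(y,xc-8,xc+11),y] for y in range(ym-31,ym-16)],.09)
L=P([[mid(y,xc-8,xc+11),y] for y in range(ym-67,ym-54)],.05)
fit=lambda A:90-np.degrees(np.arctan(np.polyfit(A[:,1],A[:,0],1)[0]))
cc=np.array([.47166,.2239]); a=lambda v:np.degrees(np.arctan2(v[1],v[0]))
print(fit(I),fit(L),a(I[:5].mean(0)-cc),a(L.mean(0)-cc),np.linalg.norm(L.mean(0)-cc))
```

```text
False
11.35
200 147
82.28823461245058 83.45076543664992 83.88643292150327 84.24039281469516 0.029644899104090468
```

View pics/f.png

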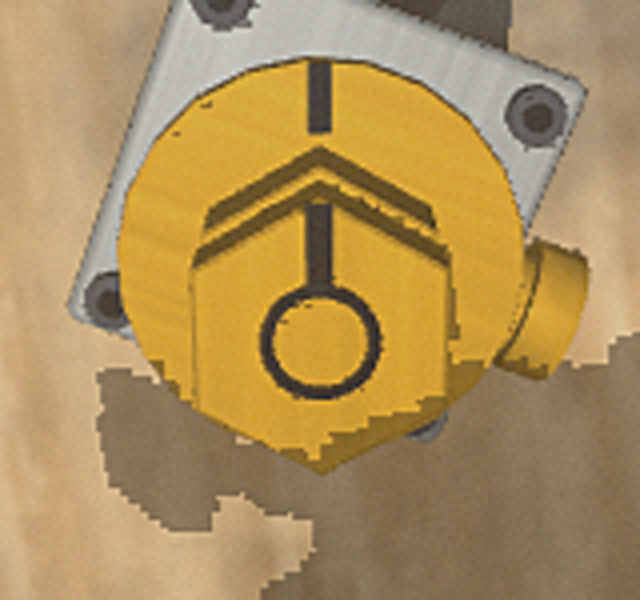

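The index line (crop (319,205–285)) and the collar line (crop (320,60–132)) are in line to within about 1°. The gripper is open and clear of the nut.

```bash
python3 -c "
from rig import arm
print(arm.job_done())"
```

```text
the job is handed in; nothing more can be done
None
```

I turned the grooved fuel-gas nut clockwise until its index line met the collar line, within about 1° in the last picture, then released it, backed clear and handed the job in at about 11 s; the plain nut and the blue look-alikes were not touched.

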